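Make up two plumbing job kits from the bench stock

TASK

Make up two job kits. The green tray gets the short wrench with the red band, the brass coupling and the white jar with the red lid; the orange tray gets the long wrench with the yellow band and the black sleeve. Lay each wrench flat in its tray's long compartment and stand the other parts upright in the squarish compartments, never two in one; set everything down gently rather than dropping it, and leave the unbanded wrench, the mug and the tape gun where they are.

Things in the scene. Friction and masses are not known exactly. Their poses are not given: they have to be found in the camera images.
- tray_green: Green plastic parts tray fixed to the worktop, 222 x 176 mm outside, walls 4 mm thick and 20 mm high over the worktop, floor 4 mm thick. Origin: centre of its underside; its x axis runs along its 222 mm side, z up. A wall along x (from y = 0 to +4 mm) divides it: on the +y side one long compartment, 214 x 80 mm inside, centre at x = 0, y = +44 mm; on the -y side two squarish compartments, each 105 (x) by 84 mm (y) inside, centres at x = +/-54.5 mm, y = -42 mm.
- tray_orange: Orange plastic parts tray fixed to the worktop, 222 x 176 mm outside, walls 4 mm thick and 20 mm high over the worktop, floor 4 mm thick. Origin: centre of its underside; its x axis runs along its 222 mm side, z up. A wall along x (from y = 0 to +4 mm) divides it: on the +y side one long compartment, 214 x 80 mm inside, centre at x = 0, y = +44 mm; on the -y side two squarish compartments, each 105 (x) by 84 mm (y) inside, centres at x = +/-54.5 mm, y = -42 mm.
- wrench_short_mid (a point): Centre of a chrome combination wrench with a band of red tape round the middle of its shank, 125 mm long, 9 mm thick, lying flat; shank 11 mm wide and 7 mm thick (its underside 1 mm clear of what it lies on), heads up to 24 mm wide, about 60 g. This point is half-way along and half-way up (4.5 mm); x axis along the wrench from ring end to open end, z up. Its balance point lies up to 15 mm from here towards the open end; pick by the shank here.
- wrench_long_mid (a point): Centre of a chrome combination wrench with a band of yellow tape round the middle of its shank, 180 mm long, 9 mm thick, lying flat; shank 14 mm wide and 7 mm thick (its underside 1 mm clear of what it lies on), heads up to 33 mm wide, about 120 g. This point is half-way along and half-way up (4.5 mm); x axis along the wrench from ring end to open end, z up. Its balance point lies up to 15 mm from here towards the open end; pick by the shank here.
- wrench_plain_mid (a point): Centre of a chrome combination wrench without any tape band (the spare, to be left), 150 mm long, 9 mm thick, lying flat; shank 12 mm wide and 7 mm thick (its underside 1 mm clear of what it lies on), heads up to 28 mm wide, about 80 g. This point is half-way along and half-way up (4.5 mm); x axis along the wrench from ring end to open end, z up. Its balance point lies up to 15 mm from here towards the open end; pick by the shank here.
- coupling_mid (a point): Centre (22.5 mm up) of a brass pipe coupling standing upright, 45 mm tall: a hexagon 30 mm across flats (34.6 mm across corners) from 13 to 32 mm up, threaded ends 27 mm across above and below; about 130 g. z axis up; its x axis points at a corner of the hexagon and its y axis squarely at a flat.
- sleeve_mid (a point): Centre (22 mm up) of a black plastic pipe sleeve standing upright: a round body 38 mm in diameter and 44 mm tall with 41 mm rims at top and bottom (7 mm high each); about 50 g. z axis up.
- jar_mid (a point): Centre (23 mm up) of a small closed white jar with a red lid (thread paste), standing upright, 46 mm tall, body 40 mm and lid (top 14 mm) 42 mm in diameter; about 80 g. z axis up.
- mug: White ceramic mug standing at the back, 80 mm across, 92 mm tall, with a handle on its +y side; origin: centre of its underside. To be left alone.
- tape_gun: Yellow plastic tape gun with a roll of brown tape lying on its side at the back, about 210 mm long, 90 mm wide, 56 mm high; origin: under its middle, x axis from the roll towards the handle. To be left alone.

How it is judged:
By the outcome, as a careful person would: the job done as asked, in the order asked, and still so for the second after the job is handed in, with the robot touching nothing.
It also fails if it takes over 120 s, if anything falls off the work surface, if the arm or the gripper's body presses on something with over 40 N, if the wrist force passes 120 N, or if a joint passes its speed limit or range.

ROBOT

A 6-joint arm with a two-finger parallel gripper is mounted at the origin on the work surface. World frame = base frame: x ahead of the robot, y to its left, z up, the work surface at z = 0. Lengths are in m, angles in rad, forces in N, time in s.
With the tool pointing down it reaches from about 0.35 to 0.775 m from the base axis. Payload 5.5 kg.
Tool frame: the origin (TCP) lies at the very end of the fingers, on their centre line; the grasp point (between the pads) lies 19 mm behind it (env.grip_point_offset is the distance from the TCP to the grasp point, in m); z points along the fingers, y is the line along which they close (so a half turn about z gives the same grasp; the last joint's range is limited). The gripper opens to 85 mm and grips with 20 to 120 N. Pads are 22 mm wide; open, the fingers measure 114 mm over their backs; the gripper's body (76 mm by 85 mm) begins 54 mm behind the grasp point. The pads swing forward as they close: fully open they stand 13 mm farther back than shut.
Start: joints at [-1.264, 0.313, 0.046, 1.304, 0, 1.431], TCP at [0.248, -0.519, 0.231] pointing down, gripper open.
Joint ranges: [-2.76, 2.76], [-0.86, 1.69], [-1.03, 1.26], [-2.2, 2.34], [-1.47, 1.5], [-3.14, 3.14]. Speed limits (rad/s): [2.57, 2.57, 3.14, 3.14, 3.14, 3.14].

INTERFACE

Orientations are given as a unit quaternion [w, x, y, z].
In Python, from workcell import sensors, imaging, workorder, env gives the robot as it stands.
- The arm moves only by the shell command python3 -m handwheel 'ROWS' [FORCE]. ROWS is JSON, a list of rows, each a list of 5 numbers: the shift along the tool's x, y, z in mm, then the turn about the tool's z in rad, then the opening, from 0 (shut) to 1 (fully open). A call has 1 to 8 rows; each row is the pose to reach, as a shift and turn from the pose commanded when the call began, along the tool's axes at that moment; what a row does not reach only later rows make up. A row lasts 1/10 s, in which the tool goes at most 50 mm and 8.59 degrees, less where a joint would pass 70% of its speed; a pose out of reach is approached as far as the arm can. A call with a gripper value outside its range is refused whole. The fingers move at their own pace and stop on an object; FORCE is the grip in N (left out, the last holds). Time passes only in rows, so rows that repeat a pose let the fingers close. It gives the time, the measured TCP pose, the force, the opening and the grip force at its end, in the units of the state.
- sensors.get_state(): the state, without advancing time (a new reading comes with each control period).
- imaging.read_camera(name): name is "scene" or "top"; returns a dict with "color" (400x640x3 uint8, blue, green, red), "z_map" (400x640 float32, m along the optical axis (not along the pixel's ray), 0 where there is no reading), "fx", "fy", "cx", "cy" (pixels), "xyz" and "rotation" of the camera in the world. Camera axes: x right, y down, z forward; pixel columns grow to the right and rows downward; lengths in m; the calibration is good to about 2 mm. A picture is of the moment at which its call begins.
- workorder.hand_in(): hands the job in; it is judged then, once.
The state is a dict: "clock": time; "joint_pos": joint angles; "qvel": joint speeds; "tau": joint torques, N m; "tcp_pos": TCP position; "orientation": TCP orientation; "wrist_force": force on the tool from outside, world axes, zero at the start; "ft_torque": the same for the moment, N m; "finger_gap": finger opening in m; "grip_force": force on a finger pad.
Only numpy, scipy, OpenCV 4.12 (cv2) and the standard library are available. Lean on these libraries where they do the work, as an engineer would, in place of code of your own. Each camera call takes 0.05 s, during which the arm holds its last target. There are 200 camera calls.

## Working session

There is one attempt and no reset: what is moved stays moved. The work goes in short steps, Python scripts to look and compute and a shell command to move; the robot and the scene stay as the last step left them, time stands still between calls to the robot, and variables do not carry over. Pictures are saved under pics/ and viewed, at most 14 in all, crops included, and the job is handed in when it is done.

```bash
mkdir -p pics; ls
python3 - <<'E'
from workcell import sensors, imaging, env
import cv2,numpy as np
for n in("scene","top"):
    c=imaging.read_camera(n); cv2.imwrite(f"pics/{n}0.png",c["color"]); np.savez(f"{n}0.npz",**c)
    print(n,c["fx"],c["fy"],c["cx"],c["cy"],c["xyz"],c["rotation"])
s=sensors.get_state();print(s);print(env.grip_point_offset)
E
```

```text
pics
scene 458.98972843975616 458.98972843975616 317.68273726214846 211.3915316623364 [ 1.13995313 -0.58868669  0.56545722] [-0.4460787   0.81922001  0.31496828 -0.17517807]
top 472.1529839137727 472.1529839137727 320.1507421649008 198.74259794978587 [ 0.44063806 -0.01289911  1.05691126] [ 0.05498557 -0.70385535  0.7060662  -0.05508862]
{'clock': 0.1, 'joint_pos': array([-1.26360530e+00,  3.13922289e-01,  4.50958201e-02,  1.30357303e+00,
        5.25734114e-06,  1.43118995e+00]), 'qvel': array([ 0.00062674, -0.00130105,  0.003002  , -0.00017368,  0.00164083,
        0.00198208]), 'tau': array([ 1.31644796e-03, -4.81728709e+01,  2.99242294e+01,  1.28283072e-02,
       -1.66908085e-04,  2.45637307e-05]), 'tcp_pos': array([ 0.24830038, -0.51813553,  0.23050106]), 'orientation': array([-7.98995092e-04,  9.75149804e-01,  2.21545068e-01, -6.44688578e-05]), 'wrist_force': array([-0.30939509, -0.02729513, -0.11743596]), 'ft_torque': array([-1.01652138e-03, -8.20884780e-03,  7.60266506e-05]), 'grip_force': 0.0, 'finger_gap': 0.0855193754546389}
0.0187
```

View pics/top0.png

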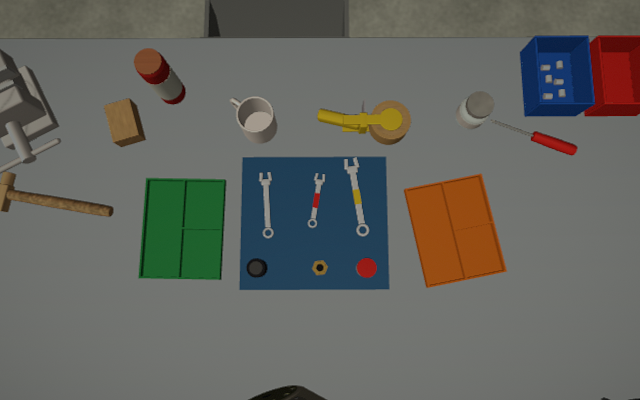

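View pics/scene0.png

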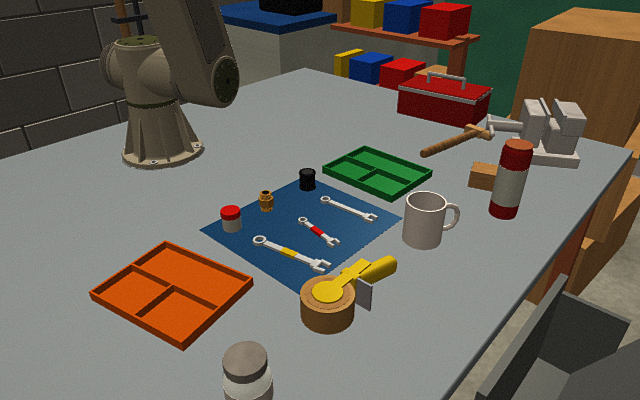

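The top view shows the plain wrench at about (266,205), the red-banded one at (316,200) and the yellow-banded one at (357,196). The sleeve is at (257,268), the coupling at (320,268) and the jar at (367,268). The trays are centred near (184,229) green and (455,230) orange, each with its long compartment on the left. The scene view agrees.

```bash
cat > h.py <<'E'
import numpy as np, cv2
from scipy.spatial.transform import Rotation as R
def rot(c): return R.from_quat(np.asarray(c["rotation"]),scalar_first=True).as_matrix()
def cloud(c):
    v,u=np.mgrid[:400,:640]; z=c["z_map"]
    p=np.stack([(u-c["cx"])/c["fx"]*z,(v-c["cy"])/c["fy"]*z,z],-1)
    return p@rot(c).T+c["xyz"]
def ray(c,px,h):
    px=np.atleast_2d(px).astype(float)
    d=np.c_[(px[:,0]-c["cx"])/c["fx"],(px[:,1]-c["cy"])/c["fy"],np.ones(len(px))]@rot(c).T
    o=np.asarray(c["xyz"]); return (o+d*((h-o[2])/d[:,2])[:,None])[:,:2]
def hsv(c): return cv2.cvtColor(c["color"],cv2.COLOR_BGR2HSV)
def blobs(m,box,amin=15):
    """contours of mask m within box x0,y0,x1,y1, largest first"""
    k=np.zeros(m.shape,np.uint8); x0,y0,x1,y1=box; k[y0:y1,x0:x1]=m[y0:y1,x0:x1]
    cs=cv2.findContours(k,cv2.RETR_EXTERNAL,cv2.CHAIN_APPROX_NONE)[0]
    return sorted([x for x in cs if cv2.contourArea(x)>=amin],key=cv2.contourArea)[::-1]
def rect(xy):
    (c,s,a)=cv2.minAreaRect((np.asarray(xy)*1000).astype(np.float32))
    b=cv2.boxPoints((c,s,a)); e=b[1]-b[0]; f=b[2]-b[1]
    l=e if np.hypot(*e)>np.hypot(*f) else f
    return np.round(c,1),np.round(s,1),round(float(np.degrees(np.arctan2(l[1],l[0]))),1)
E
python3 - <<'E'
from h import *
c=dict(np.load("top0.npz")); H=hsv(c); P=cloud(c)
print("table z",np.median(P[310:380,60:200,2]))
sat=H[...,1];val=H[...,2];hue=H[...,0]
# wrenches: not blue mat
bright=((sat<90)&(val>70))|((hue<35)&(sat>90))
for n,b in dict(plain=(250,165,285,245),short=(300,168,335,235),long=(340,154,375,240)).items():
    mm=((hue<90)|(hue>125)|(sat<110)).astype(np.uint8)
    k=blobs(mm,b); x=ray(c,k[0][:,0],.007); print(n,rect(x),cv2.boundingRect(k[0]))
for n,b,col in (("short",(300,168,335,235),(hue<10)|(hue>170)),("long",(340,154,375,240),(hue>18)&(hue<35))):
    k=blobs((col&(sat>120)&(val>60)).astype(np.uint8),b,5); print(n,"band",rect(ray(c,k[0][:,0],.008)))
for n,b,h in (("sleeve",(240,250,275,285),.044),("coupling",(305,255,335,282),.045),("jar",(350,252,385,284),.046)):
    x0,y0,x1,y1=b; Q=P[y0:y1,x0:x1].reshape(-1,3); Q=Q[Q[:,2]>h-.008]
    print(n,len(Q),np.round(Q.min(0)*1e3),np.round(Q.max(0)*1e3),(Q[:,:2].min(0)+Q[:,:2].max(0))*500, rect(Q[:,:2]))
for n,b,col in (("green",(130,165,235,290),(hue>45)&(hue<80)),("orange",(395,165,515,295),(hue<20))):
    m=(col&(sat>120)&(val>30)); k=blobs(m.astype(np.uint8),b); print(n,"outl",rect(ray(c,k[0][:,0],.02)))
    x0,y0,x1,y1=b; mm=np.zeros_like(m);mm[y0:y1,x0:x1]=m[y0:y1,x0:x1]
    Q=P[mm&(P[...,2]>.013)&(P[...,2]<.03)]; print(len(Q),rect(Q[:,:2]))
cv2.imwrite("pics/crop.png",cv2.resize(c["color"][245:292,235:390],None,fx=5,fy=5,interpolation=cv2.INTER_CUBIC))
E
```

```text
table z -4.1617041898200924e-05
plain (array([592.7, 109.7]), array([150.8,  29.9]), 2.7) (258, 172, 16, 67)
short (array([602.1,  -2.1]), array([ 25.7, 125.7]), -9.5) (307, 173, 19, 56)
long (array([615.1, -97.5]), array([ 77.7, 187.3]), -0.2) (340, 154, 35, 83)
short band (array([603. ,  -3.9]), array([12.2, 32.9]), -9.4)
long band (array([610.8, -95.4]), array([33.2, 15.2]), 8.6)
sleeve 297 [435. -13.  38.] [ 473.  143. 1057.] [453.55345172  64.92186349] (array([453.5,  64.9]), array([155.7,  37.9]), 89.9)
coupling 135 [440. -25.  40.] [ 466.    0. 1057.] [453.09293259 -12.5003093 ] (array([453.1, -12.5]), array([25.5, 25.2]), 89.8)
jar 317 [ 434. -131.   38.] [ 472.  -13. 1057.] [452.78971424 -72.14208407] (array([452.9, -72.2]), array([118.5,  37.9]), 89.9)
green outl (array([540.2, 290.3]), array([177.3, 220.3]), -1.2)
1114 (array([540.4, 291.2]), array([178.5, 220.8]), -1.5)
orange outl (array([ 534.5, -307.6]), array([221.8, 179.2]), 11.2)
1125 (array([ 535.1, -309.9]), array([221.9, 176.7]), 11.0)
```

View pics/crop.png

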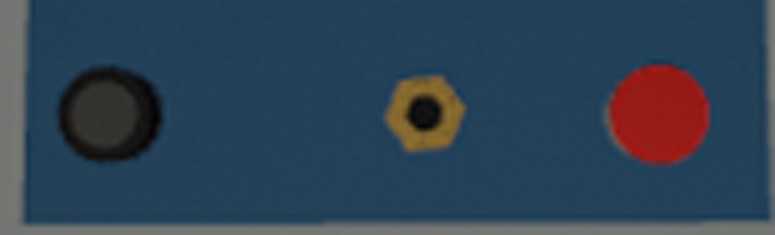

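The crop shows the sleeve, the coupling with its hexagon clearly turned, and the jar with its red lid. I'll refine those three centres and the hex angle, and write the planning helper.

```bash
cat > plan.py <<'E'
# usage: plan.py x y z[mm] yaw_of_tool_y[deg]  -> tool-frame shift and turn (half-turn resolved to the smaller turn)
import sys,numpy as np
from scipy.spatial.transform import Rotation as R
from workcell import sensors
s=sensors.get_state(); M=R.from_quat(s["orientation"],scalar_first=True).as_matrix()
yw=np.degrees(np.arctan2(M[1,1],M[0,1])); p=np.array(s["tcp_pos"])*1e3
print("at",p.round(1),"yaw_y",yw.round(1),"j6",s["joint_pos"][5].round(2),"gap",round(s["finger_gap"]*1e3,1),"grip",s["grip_force"],"F",s["wrist_force"].round(1),"t",round(s["clock"],1),"tilt",M[:,2].round(3))
if len(sys.argv)>4:
    x,y,z,a=map(float,sys.argv[1:5]); d=(a-yw+90)%180-90
    print("shift",(M.T@(np.array([x,y,z])-p)).round(1),"turn",round(-np.radians(d),3))
E
python3 - <<'E'
from h import *
c=dict(np.load("top0.npz")); H=hsv(c); P=cloud(c)
for n,b,h in (("sleeve",(240,250,275,285),.044),("coupling",(305,255,335,282),.045),("jar",(350,252,385,284),.046)):
    x0,y0,x1,y1=b; Q=P[y0:y1,x0:x1].reshape(-1,3); Q=Q[(Q[:,2]>h-.008)&(Q[:,2]<.06)]
    (cc,r)=cv2.minEnclosingCircle((Q[:,:2]*1e3).astype(np.float32)); print(n,len(Q),np.round(cc,1),r,Q[:,:2].mean(0)*1e3)
I=cv2.resize(c["color"][255:282,305:335],None,fx=10,fy=10,interpolation=cv2.INTER_CUBIC)
h=cv2.cvtColor(I,cv2.COLOR_BGR2HSV); m=((h[...,0]<40)&(h[...,1]>80)&(h[...,2]>50)).astype(np.uint8)
k=max(cv2.findContours(m,cv2.RETR_EXTERNAL,cv2.CHAIN_APPROX_NONE)[0],key=cv2.contourArea)[:,0]
px=np.c_[(k[:,0]+.5)/10-.5+305,(k[:,1]+.5)/10-.5+255]; w=ray(c,px,.032)*1e3
hull=cv2.convexHull(w.astype(np.float32))[:,0]
for a in range(0,180,5):
    u=np.array([np.cos(np.radians(a)),np.sin(np.radians(a))]); print(a,round(float(np.ptp(hull@u)),1),end="; ")
print((hull.min(0)+hull.max(0))/2)
E
python3 plan.py 602.5 -3 90 80.6
```

```text
sleeve 292 [452.8 123.9] 20.22426986694336 [453.00600636 123.75853017]
coupling 129 [453.2 -12.1] 13.333799362182617 [453.08503945 -11.94399809]
jar 306 [ 452.5 -111.5] 20.742586135864258 [ 452.54599234 -111.26916766]
0 31.0; 5 30.2; 10 30.3; 15 31.1; 20 31.9; 25 32.5; 30 32.9; 35 33.1; 40 33.1; 45 32.8; 50 32.5; 55 31.9; 60 31.1; 65 30.5; 70 30.3; 75 31.1; 80 32.0; 85 32.5; 90 32.9; 95 33.2; 100 33.2; 105 33.0; 110 32.6; 115 32.0; 120 31.3; 125 30.4; 130 31.0; 135 31.9; 140 32.7; 145 33.2; 150 33.6; 155 33.6; 160 33.5; 165 33.2; 170 32.6; 175 31.9; [452.70993  -11.445302]
at [ 248.3 -518.1  230.5] yaw_y -64.4 j6 1.43 gap 85.5 grip 0.0 F [-0.3 -0.  -0.1] t 0.1 tilt [-0.     0.002 -1.   ]
shift [ 542.  -311.3  141.1] turn 0.611
```

```bash
python3 -m handwheel '[[542,-311,60,0.611,0.7],[542,-311,60,0.611,0.7],[542,-311,60,0.611,0.7],[542,-311,60,0.611,0.7],[542,-311,60,0.611,0.7],[542,-311,60,0.611,0.7],[542,-311,60,0.611,0.7],[542,-311,60,0.611,0.7]]' 40; python3 plan.py 602.5 -3 60 80.6
```

```text
clock: 0.9
tcp_pos: [0.4694, -0.1972, 0.1937]
orientation: [-0.0, 0.997, -0.082, -0.0]
wrist_force: [0.4, -0.6, 0.3]
finger_gap: 0.0596
grip_force: 0.0
at [ 469.4 -197.2  193.7] yaw_y -99.4 j6 2.75 gap 59.6 grip 0.0 F [ 0.4 -0.6  0.3] t 0.9 tilt [-0.  0. -1.]
shift [  99.6 -213.4  133.6] turn -0.0
```

```bash
python3 -m handwheel '[[100,-213,70,-1.199,0.7],[100,-213,70,-1.199,0.7],[100,-213,70,-1.199,0.7],[100,-213,70,-1.199,0.7],[100,-213,70,-1.199,0.7],[100,-213,70,-1.199,0.7],[100,-213,70,-1.199,0.7],[100,-213,70,-1.199,0.7]]'; python3 -m handwheel '[[0,0,0,-1.199,0.7],[0,0,0,-1.199,0.7],[0,0,0,-1.199,0.7],[0,0,0,-1.199,0.7],[0,0,0,-1.199,0.7],[0,0,0,-1.199,0.7],[0,0,0,-1.199,0.7],[0,0,0,-1.199,0.7]]';python3 -m handwheel '[[0,0,0,-0.744,0.5],[0,0,0,-0.744,0.5],[0,0,0,-0.744,0.5],[0,0,0,-0.744,0.5],[0,0,0,-0.744,0.5],[0,0,0,-0.744,0.5],[0,0,0,-0.744,0.5]]'; python3 plan.py 602.5 -3 2 80.6
```

```text
clock: 1.7
tcp_pos: [0.6019, -0.0044, 0.123]
orientation: [-0.001, 0.867, 0.498, -0.001]
wrist_force: [-0.3, 0.2, -0.2]
finger_gap: 0.0594
grip_force: 0.0
clock: 2.5
tcp_pos: [0.6018, -0.0053, 0.1235]
orientation: [-0.001, 0.436, 0.9, -0.0]
wrist_force: [0.0, 0.0, 0.6]
finger_gap: 0.0597
grip_force: 0.0
clock: 3.2
tcp_pos: [0.602, -0.0053, 0.1237]
orientation: [-0.0, 0.084, 0.997, -0.0]
wrist_force: [0.9, 0.7, -0.6]
finger_gap: 0.0429
grip_force: 0.0
at [602.   -5.3 123.7] yaw_y 80.4 j6 0.03 gap 42.9 grip 0.0 F [ 0.9  0.7 -0.6] t 3.2 tilt [-0.001  0.    -1.   ]
shift [ -0.2   2.4 121.7] turn -0.003
```

```bash
python3 -m handwheel '[[0,2,40,0,0.4],[0,2,80,0,0.4],[0,2,105,0,0.4],[0,2,115,0,0.4],[0,2,120,0,0.4],[0,2,120,0,0.4]]'; python3 -m handwheel '[[0,0,0,0,0],[0,0,0,0,0],[0,0,0,0,0],[0,0,0,0,0],[0,0,0,0,0],[0,0,0,0,0]]' 60;  python3 -m handwheel '[[0,0,-10,0,0],[0,0,-40,0,0],[0,0,-80,0,0],[0,0,-100,0,0],[0,0,-100,0,0]]'; python3 plan.py 540.5 334.5 90 88.7
```

```text
clock: 3.8
tcp_pos: [0.603, -0.0034, 0.0044]
orientation: [0.0, 0.082, 0.997, -0.0]
wrist_force: [0.2, -0.1, -0.3]
finger_gap: 0.0341
grip_force: 0.0
clock: 4.4
tcp_pos: [0.604, -0.0036, 0.0059]
orientation: [0.002, 0.082, 0.997, -0.0]
wrist_force: [1.0, -0.4, 6.0]
finger_gap: 0.0078
grip_force: 59.0
clock: 4.9
tcp_pos: [0.6052, -0.0037, 0.1085]
orientation: [0.004, 0.082, 0.997, -0.0]
wrist_force: [-0.2, -1.4, -1.9]
finger_gap: 0.0075
grip_force: 58.7
at [605.2  -3.7 108.5] yaw_y 80.6 j6 0.03 gap 7.5 grip 58.69736909866333 F [-0.2 -1.4 -1.9] t 4.9 tilt [ 0.007 -0.001 -1.   ]
shift [119.1 323.1  17.7] turn -0.141
```

```bash
cat > look.py <<'E'
import sys,cv2,numpy as np
from workcell import imaging
n,f,x0,y0,x1,y1,k=sys.argv[1],sys.argv[2],*map(int,sys.argv[3:8])
c=imaging.read_camera(n); np.savez(f+".npz",**c)
cv2.imwrite(f"pics/{f}.png",cv2.resize(c["color"][y0:y1,x0:x1],None,fx=k,fy=k,interpolation=cv2.INTER_CUBIC))
E
python3 look.py scene s1 230 100 400 250 4
```

```text
(no output)
```

View pics/s1.png

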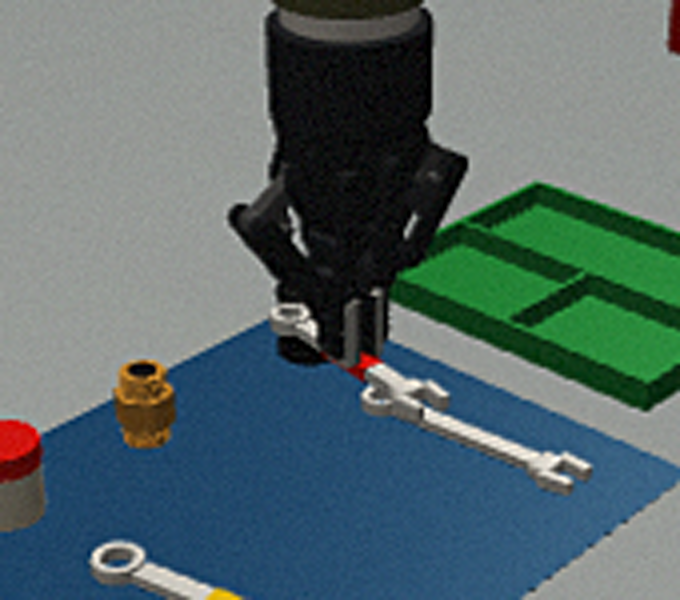

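The wrench hangs from the pads at its red band, roughly level, over the sleeve and plain wrench area. I'll measure its tilt from the depth map.

Run:
```python
from h import *
c=dict(np.load("s1.npz"));P=cloud(c);H=hsv(c)
for b in ((297,172,317,187),(317,186,326,196),(324,190,343,202)):
    x0,y0,x1,y1=b; Q=P[y0:y1,x0:x1].reshape(-1,3); col=H[y0:y1,x0:x1].reshape(-1,3)
    m=(Q[:,2]>.06)&(Q[:,2]<.16)&((col[:,2]>110)|((col[:,1]>150)&(col[:,2]>60))); Q=Q[m]*1e3; print(m.sum(),np.median(Q,0).round(1),Q.min(0).round(1),Q.max(0).round(1))
```

```text
46 [559.7   2.3 111.8] [543.3  -5.1 104.6] [578.8  14.  114.1]
36 [618.7  -8.6 111.8] [609.2 -13.9 104.5] [6.320e+02 6.000e-01 1.138e+02]
76 [647.1 -10.4 112.2] [620.2 -24.1 104. ] [ 6.647e+02 -3.000e-01  1.139e+02]
```

```bash
python3 -m handwheel '[[119,323,0,-0.141,0],[119,323,0,-0.141,0],[119,323,0,-0.141,0],[119,323,0,-0.141,0],[119,323,0,-0.141,0],[119,323,0,-0.141,0],[119,323,0,-0.141,0],[119,323,0,-0.141,0]]'; python3 -m handwheel '[[0,0,0,0,0],[0,0,0,0,0],[0,0,0,0,0]]';  python3 plan.py 541.4 335 9 88.7
```

```text
clock: 5.75
tcp_pos: [0.5349, 0.3396, 0.102]
orientation: [-0.001, 0.008, 1.0, 0.0]
wrist_force: [-0.1, -1.0, -1.5]
finger_gap: 0.0075
grip_force: 58.8
clock: 6.05
tcp_pos: [0.538, 0.3331, 0.1034]
orientation: [-0.001, 0.012, 1.0, -0.0]
wrist_force: [-1.0, 0.6, 0.1]
finger_gap: 0.0068
grip_force: 58.8
at [538.  333.1 103.4] yaw_y 88.6 j6 0.45 gap 6.8 grip 58.81202459335327 F [-1.   0.6  0.1] t 6.0 tilt [-0.001 -0.001 -1.   ]
shift [-3.5  2.1 94.4] turn -0.002
```

```bash
python3 -m handwheel '[[-3.5,2,40,0,0],[-3.5,2,75,0,0],[-3.5,2,88,0,0],[-3.5,2,91,0,0],[-3.5,2,91,0,0]]'; python3 -m handwheel '[[0,0,1,0,0],[0,0,2,0,0],[0,0,2,0,0]]';  python3 plan.py 541.4 335 9 88.7
```

```text
clock: 6.55
tcp_pos: [0.542, 0.3361, 0.0136]
orientation: [0.0, 0.012, 1.0, 0.0]
wrist_force: [0.5, -0.9, -0.3]
finger_gap: 0.0078
grip_force: 58.8
clock: 6.85
tcp_pos: [0.5421, 0.3371, 0.0122]
orientation: [0.001, 0.011, 1.0, 0.0]
wrist_force: [-0.4, 0.0, -0.6]
finger_gap: 0.0075
grip_force: 58.8
at [542.1 337.1  12.2] yaw_y 88.7 j6 0.45 gap 7.5 grip 58.8155472278595 F [-0.4  0.  -0.6] t 6.8 tilt [ 0.002  0.001 -1.   ]
shift [ 0.6 -2.1  3.2] turn 0.0
```

```bash
python3 -m handwheel '[[0,-1,1,0,0],[0,-1,2,0,0],[0,-1,2,0,0]]'; python3 -m handwheel '[[0,0,1,0,0],[0,0,1,0,0]]'; python3 plan.py
```

```text
clock: 7.15
tcp_pos: [0.5416, 0.3357, 0.0099]
orientation: [0.0, 0.011, 1.0, 0.0]
wrist_force: [-1.7, -0.5, 5.0]
finger_gap: 0.0074
grip_force: 59.8
clock: 7.35
tcp_pos: [0.5417, 0.3358, 0.0098]
orientation: [0.001, 0.011, 1.0, 0.0]
wrist_force: [-3.4, -2.4, 10.9]
finger_gap: 0.0073
grip_force: 60.9
at [541.7 335.8   9.8] yaw_y 88.7 j6 0.45 gap 7.3 grip 60.887280106544495 F [-3.4 -2.4 10.9] t 7.3 tilt [ 0.001  0.    -1.   ]
```

```bash
python3 -m handwheel '[[0,0,-1,0,0.3],[0,0,-1,0,0.35],[0,0,-1,0,0.35],[0,0,-10,0,0.35],[0,0,-40,0,0.35],[0,0,-80,0,0.35],[0,0,-100,0,0.35],[0,0,-100,0,0.35]]'; python3 plan.py 453.2 -11.7 100 67
```

```text
clock: 8.15
tcp_pos: [0.5439, 0.3369, 0.1127]
orientation: [0.003, 0.011, 1.0, 0.002]
wrist_force: [-0.2, -0.2, 0.8]
finger_gap: 0.0297
grip_force: 0.0
at [543.9 336.9 112.7] yaw_y 88.7 j6 0.45 gap 29.7 grip 0.0 F [-0.2 -0.2  0.8] t 8.2 tilt [ 0.007  0.003 -1.   ]
shift [  82.8 -350.6   11. ] turn 0.379
```

```bash
python3 -m handwheel '[[83,-350,6,0.379,0.7],[83,-350,6,0.379,0.7],[83,-350,6,0.379,0.7],[83,-350,6,0.379,0.7],[83,-350,6,0.379,0.7],[83,-350,6,0.379,0.7],[83,-350,6,0.379,0.7],[83,-350,6,0.379,0.7]]'; python3 -m handwheel '[[0,0,0,0,0.7],[0,0,0,0,0.7],[0,0,0,0,0.7]]'; python3 plan.py 453.2 -11.7 5 67
```

```text
clock: 8.95
tcp_pos: [0.4484, -0.016, 0.1014]
orientation: [-0.001, 0.202, 0.979, -0.001]
wrist_force: [0.8, 0.9, 0.6]
finger_gap: 0.0596
grip_force: 0.0
clock: 9.25
tcp_pos: [0.4507, -0.0111, 0.1019]
orientation: [-0.0, 0.199, 0.98, 0.0]
wrist_force: [0.4, 0.2, 0.2]
finger_gap: 0.0599
grip_force: 0.0
at [450.7 -11.1 101.9] yaw_y 67.1 j6 0.2 gap 59.9 grip 0.0 F [0.4 0.2 0.2] t 9.2 tilt [-0.  0. -1.]
shift [-2.6  0.4 96.9] turn 0.002
```

```bash
python3 look.py top t1 130 160 400 300 3
```

```text
(no output)
```

View pics/t1.png

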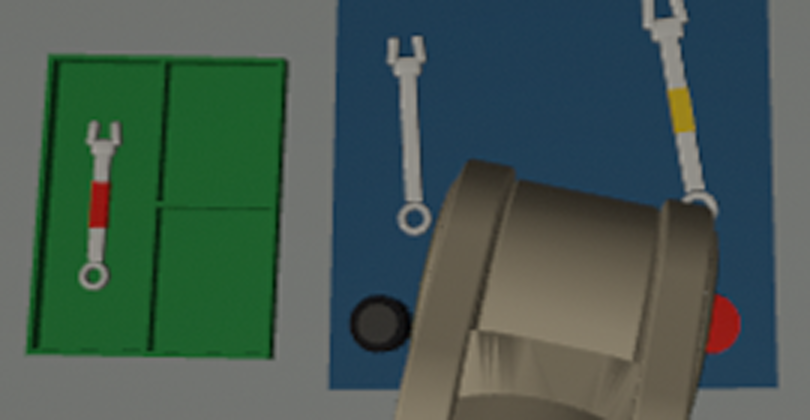

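The red-banded wrench lies flat in the green tray's long compartment, around crop (97,205), clear of the walls. Next I pick up the coupling.

```bash
python3 -m handwheel '[[-2.5,0.5,40,0,0.7],[-2.5,0.5,75,0,0.7],[-2.5,0.5,92,0,0.7],[-2.5,0.5,96,0,0.7],[-2.5,0.5,96,0,0.7]]'; python3 plan.py; python3 -m handwheel '[[0,0,0,0,0.3],[0,0,0,0,0],[0,0,0,0,0],[0,0,0,0,0],[0,0,0,0,0],[0,0,0,0,0]]' 60; python3 plan.py 590 248 5 179
```

```text
clock: 9.8
tcp_pos: [0.4527, -0.0119, 0.0057]
orientation: [-0.001, 0.199, 0.98, -0.0]
wrist_force: [0.1, 0.1, -0.2]
finger_gap: 0.0599
grip_force: 0.0
at [452.7 -11.9   5.7] yaw_y 67.1 j6 0.2 gap 59.9 grip 0.0 F [ 0.1  0.1 -0.2] t 9.8 tilt [-0.001  0.    -1.   ]
clock: 10.4
tcp_pos: [0.4543, -0.013, 0.0074]
orientation: [0.002, 0.2, 0.98, 0.0]
wrist_force: [-0.4, 0.4, 6.7]
finger_gap: 0.029
grip_force: 59.9
at [454.3 -13.    7.4] yaw_y 67.0 j6 0.2 gap 29.0 grip 59.880256592296064 F [-0.4  0.4  6.7] t 10.4 tilt [ 0.003 -0.    -1.   ]
shift [-22.8 293.3   2.8] turn 1.186
```

```bash
python3 -m handwheel '[[0,0,-10,0,0],[0,0,-40,0,0],[0,0,-70,0,0],[0,0,-70,0,0]]'; python3 -m handwheel '[[-20,296,0,1.186,0],[-20,296,0,1.186,0],[-20,296,0,1.186,0],[-20,296,0,1.186,0],[-20,296,0,1.186,0],[-20,296,0,1.186,0],[-20,296,0,1.186,0],[-20,296,0,1.186,0]]';python3 -m handwheel '[[0,0,0,0.02,0],[0,0,0,0.02,0],[0,0,0,0.02,0]]'; python3 plan.py 594 248 12 178.7; python3 look.py scene s2 250 60 450 210 4
```

```text
clock: 10.8
tcp_pos: [0.4558, -0.0136, 0.0802]
orientation: [0.004, 0.2, 0.98, -0.0]
wrist_force: [0.7, -0.9, -0.4]
finger_gap: 0.0288
grip_force: 59.5
clock: 11.6
tcp_pos: [0.5876, 0.2545, 0.075]
orientation: [-0.0, 0.7, 0.714, 0.0]
wrist_force: [0.3, -0.7, -1.6]
finger_gap: 0.029
grip_force: 59.8
clock: 11.9
tcp_pos: [0.5867, 0.2511, 0.0759]
orientation: [-0.0, 0.705, 0.709, -0.0]
wrist_force: [0.1, -0.1, -0.9]
finger_gap: 0.0291
grip_force: 59.8
at [586.7 251.1  75.9] yaw_y 0.3 j6 1.84 gap 29.1 grip 59.797475966624916 F [ 0.1 -0.1 -0.9] t 11.9 tilt [-0.001 -0.    -1.   ]
shift [-3.1  7.3 63.9] turn 0.028
```

View pics/s2.png

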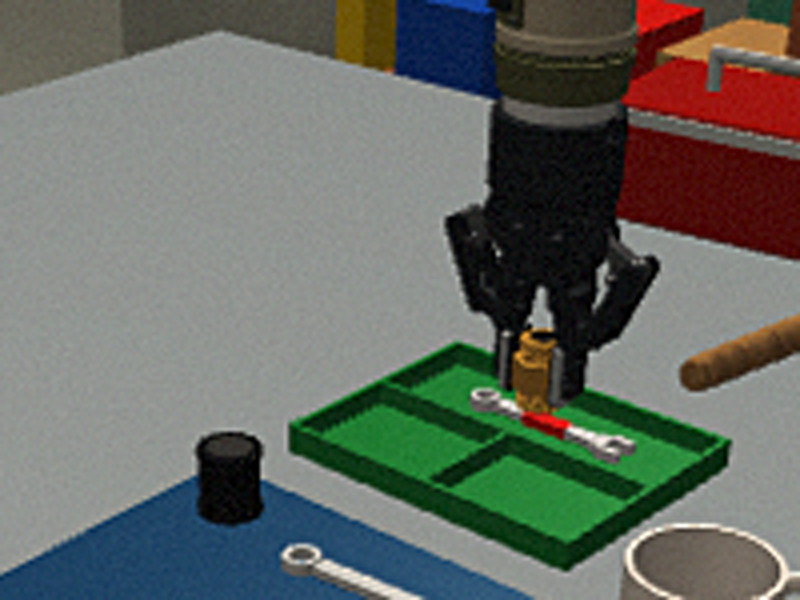

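The coupling is held upright in line with the far square compartment. I lower it until it touches.

```bash
python3 -m handwheel '[[-3,7,20,0.028,0],[-3,7,45,0.028,0],[-3,7,60,0.028,0],[-3,7,60,0.028,0]]'; python3 -m handwheel '[[0,0,1,0,0],[0,0,2,0,0],[0,0,3,0,0],[0,0,3,0,0]]';  python3 plan.py 594 248 11.5 178.7
```

```text
clock: 12.35
tcp_pos: [0.5919, 0.2475, 0.0135]
orientation: [-0.001, 0.716, 0.698, -0.002]
wrist_force: [-1.5, -0.2, -2.3]
finger_gap: 0.0288
grip_force: 59.8
clock: 12.75
tcp_pos: [0.5946, 0.2489, 0.0138]
orientation: [0.0, 0.716, 0.698, 0.001]
wrist_force: [0.1, -0.3, -1.2]
finger_gap: 0.0292
grip_force: 59.8
at [594.6 248.9  13.8] yaw_y -1.4 j6 1.87 gap 29.2 grip 59.82824427075684 F [ 0.1 -0.3 -1.2] t 12.8 tilt [ 0.001  0.    -1.   ]
shift [-0.9 -0.5  2.3] turn -0.002
```

```bash
python3 -m handwheel '[[0,0,1,0,0],[0,0,2,0,0],[0,0,2,0,0]]'; python3 -m handwheel '[[0,0,1,0,0],[0,0,1,0,0]]';  python3 plan.py
```

```text
clock: 13.05
tcp_pos: [0.5943, 0.2489, 0.0115]
orientation: [0.0, 0.716, 0.698, 0.0]
wrist_force: [-0.2, -1.2, 1.7]
finger_gap: 0.0289
grip_force: 60.2
clock: 13.25
tcp_pos: [0.5943, 0.2489, 0.0115]
orientation: [0.0, 0.716, 0.698, 0.0]
wrist_force: [-3.0, -0.4, 7.4]
finger_gap: 0.0287
grip_force: 61.1
at [594.3 248.9  11.5] yaw_y -1.4 j6 1.87 gap 28.7 grip 61.076956652104855 F [-3.  -0.4  7.4] t 13.2 tilt [ 0.001  0.    -1.   ]
```

```bash
python3 -m handwheel '[[0,0,-1,0,0.3],[0,0,-1,0,0.55],[0,0,-1,0,0.55],[0,0,-6,0,0.55],[0,0,-30,0,0.55],[0,0,-70,0,0.55],[0,0,-90,0,0.55],[0,0,-90,0,0.55]]'; python3 plan.py 452.5 -111.4 85 0
```

```text
clock: 14.05
tcp_pos: [0.5968, 0.2495, 0.1044]
orientation: [0.002, 0.716, 0.698, 0.003]
wrist_force: [1.1, 0.5, 0.4]
finger_gap: 0.0472
grip_force: 0.0
at [596.8 249.5 104.4] yaw_y -1.4 j6 1.87 gap 47.2 grip 0.0 F [1.1 0.5 0.4] t 14.1 tilt [ 0.007  0.002 -1.   ]
shift [-364.4 -135.5   17.7] turn -0.025
```

```bash
python3 -m handwheel '[[-364,-136,6,0,0.78],[-364,-136,6,0,0.78],[-364,-136,6,0,0.78],[-364,-136,6,0,0.78],[-364,-136,6,0,0.78],[-364,-136,6,0,0.78],[-364,-136,6,0,0.78],[-364,-136,6,0,0.78]]'; python3 -m handwheel '[[0,0,0,0,0.78],[0,0,0,0,0.78],[0,0,0,0,0.78]]'; python3 plan.py 452.5 -111.4 7 -1.4; python3 look.py top t2 130 160 390 300 3
```

```text
clock: 14.85
tcp_pos: [0.4473, -0.1137, 0.0934]
orientation: [-0.0, 0.716, 0.698, -0.0]
wrist_force: [0.7, -0.1, -0.0]
finger_gap: 0.0665
grip_force: 0.0
clock: 15.15
tcp_pos: [0.4491, -0.1111, 0.0937]
orientation: [-0.0, 0.716, 0.699, 0.0]
wrist_force: [0.2, 0.4, -0.8]
finger_gap: 0.0666
grip_force: 0.0
at [ 449.1 -111.1   93.7] yaw_y -1.4 j6 1.18 gap 66.6 grip 0.0 F [ 0.2  0.4 -0.8] t 15.2 tilt [-0.001  0.001 -1.   ]
shift [-0.2  3.5 86.7] turn 0.0
```

View pics/t2.png

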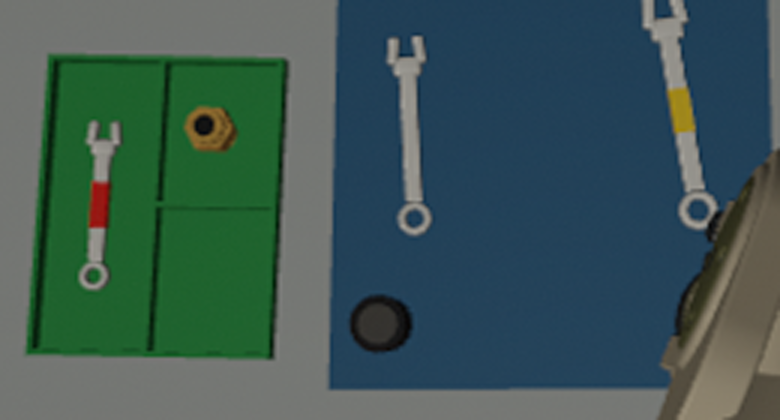

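The coupling stands in the far square compartment at about crop (210,128), well clear of the walls. Now the jar.

```bash
python3 -m handwheel '[[0,3.5,35,0,0.78],[0,3.5,70,0,0.78],[0,3.5,86,0,0.78],[0,3.5,89,0,0.78],[0,3.5,89,0,0.78]]'; python3 -m handwheel '[[0,0,0,0,0.4],[0,0,0,0,0],[0,0,0,0,0],[0,0,0,0,0],[0,0,0,0,0],[0,0,0,0,0]]' 50; python3 -m handwheel '[[0,0,-10,0,0],[0,0,-40,0,0],[0,0,-75,0,0],[0,0,-75,0,0]]'; python3 plan.py 485 250.5 80 -1.3
```

```text
clock: 15.7
tcp_pos: [0.4526, -0.1108, 0.0048]
orientation: [-0.001, 0.715, 0.699, -0.0]
wrist_force: [0.7, 0.1, 0.1]
finger_gap: 0.0667
grip_force: 0.0
clock: 16.3
tcp_pos: [0.4539, -0.1121, 0.0064]
orientation: [0.001, 0.716, 0.698, 0.001]
wrist_force: [0.3, 2.4, 5.9]
finger_gap: 0.0403
grip_force: 49.8
clock: 16.7
tcp_pos: [0.4558, -0.1134, 0.0849]
orientation: [0.004, 0.716, 0.698, 0.001]
wrist_force: [0.5, 0.3, -0.3]
finger_gap: 0.0408
grip_force: 50.6
at [ 455.8 -113.4   84.9] yaw_y -1.4 j6 1.18 gap 40.8 grip 50.55671274662018 F [ 0.5  0.3 -0.3] t 16.7 tilt [ 0.008 -0.004 -1.   ]
shift [364.5  20.1   3.8] turn -0.002
```

```bash
python3 -m handwheel '[[362,23,0,0,0],[362,23,0,0,0],[362,23,0,0,0],[362,23,0,0,0],[362,23,0,0,0],[362,23,0,0,0],[362,23,0,0,0],[362,23,0,0,0]]'; python3 -m handwheel '[[0,0,0,0,0],[0,0,0,0,0],[0,0,0,0,0]]'; python3 plan.py 485 250.5 10.5 -1.3;  python3 look.py scene s3 250 60 450 210 4
```

```text
clock: 17.5
tcp_pos: [0.4847, 0.2538, 0.0801]
orientation: [-0.0, 0.714, 0.7, 0.001]
wrist_force: [0.5, -1.4, -0.4]
finger_gap: 0.0403
grip_force: 50.6
clock: 17.8
tcp_pos: [0.4842, 0.2479, 0.0798]
orientation: [-0.0, 0.716, 0.698, -0.001]
wrist_force: [-0.7, -0.6, 0.2]
finger_gap: 0.0406
grip_force: 50.6
at [484.2 247.9  79.8] yaw_y -1.5 j6 1.92 gap 40.6 grip 50.568475127220154 F [-0.7 -0.6  0.2] t 17.8 tilt [-0.001 -0.001 -1.   ]
shift [ 2.7  0.8 69.3] turn -0.004
```

View pics/s3.png

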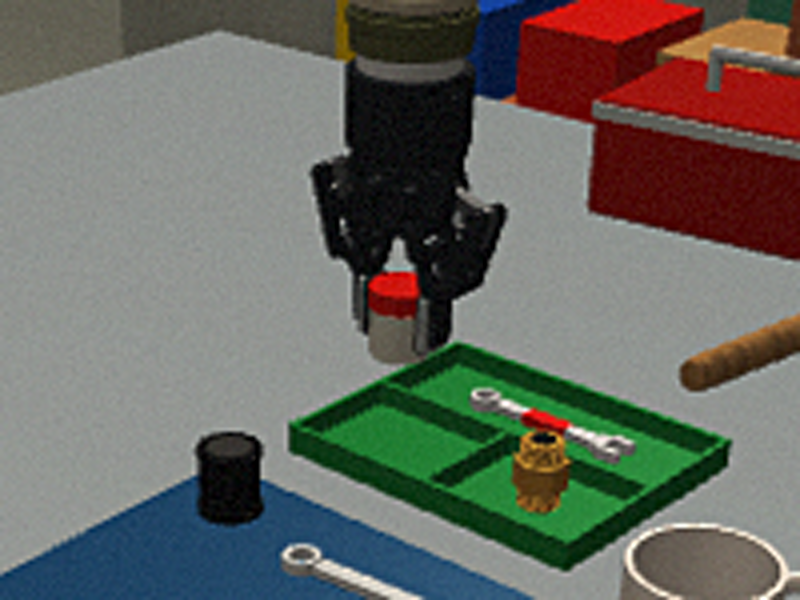

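The jar is held upright over the near square compartment, and the coupling stands upright in the far one. I lower the jar.

```bash
python3 -m handwheel '[[3,1,20,0,0],[3,1,45,0,0],[3,1,62,0,0],[3,1,66,0,0],[3,1,66,0,0]]'; python3 -m handwheel '[[0,0,1,0,0],[0,0,2,0,0],[0,0,3,0,0],[0,0,3,0,0]]'; python3 -m handwheel '[[0,0,1,0,0],[0,0,1,0,0]]'; python3 plan.py
```

```text
clock: 18.35
tcp_pos: [0.4853, 0.2512, 0.0137]
orientation: [-0.0, 0.716, 0.698, -0.001]
wrist_force: [0.4, 0.5, -1.0]
finger_gap: 0.0412
grip_force: 50.6
clock: 18.75
tcp_pos: [0.4859, 0.2525, 0.0114]
orientation: [0.0, 0.716, 0.698, 0.0]
wrist_force: [0.1, -0.5, -0.4]
finger_gap: 0.0408
grip_force: 50.6
clock: 18.95
tcp_pos: [0.4859, 0.2526, 0.0105]
orientation: [0.0, 0.716, 0.698, 0.0]
wrist_force: [-0.4, -0.2, 2.7]
finger_gap: 0.0405
grip_force: 50.7
at [485.9 252.6  10.5] yaw_y -1.4 j6 1.93 gap 40.5 grip 50.74853181838989 F [-0.4 -0.2  2.7] t 18.9 tilt [ 0.001  0.    -1.   ]
```

```bash
python3 -m handwheel '[[0,0,0,0,0.55],[0,0,0,0,0.65],[0,0,0,0,0.65],[0,0,-5,0,0.65],[0,0,-30,0,0.65],[0,0,-70,0,0.65],[0,0,-110,0,0.65],[0,0,-110,0,0.65]]'; python3 plan.py 611 -95.6 110 98.6
```

```text
clock: 19.75
tcp_pos: [0.4894, 0.2538, 0.1262]
orientation: [0.002, 0.716, 0.698, 0.005]
wrist_force: [0.8, 0.7, 0.1]
finger_gap: 0.0555
grip_force: 0.0
at [489.4 253.8 126.2] yaw_y -1.4 j6 1.93 gap 55.5 grip 0.0 F [0.8 0.7 0.1] t 19.8 tilt [ 0.01   0.003 -1.   ]
shift [-346.3  130.    16.2] turn 1.396
```

```bash
python3 -m handwheel '[[-346,132,4,-1.199,0.5],[-346,132,4,-1.199,0.5],[-346,132,4,-1.199,0.5],[-346,132,4,-1.199,0.5],[-346,132,4,-1.199,0.5],[-346,132,4,-1.199,0.5],[-346,132,4,-1.199,0.5],[-346,132,4,-1.199,0.5]]'; python3 -m handwheel '[[0,0,0,-0.547,0.5],[0,0,0,-0.547,0.5],[0,0,0,-0.547,0.5],[0,0,0,-0.547,0.5],[0,0,0,-0.547,0.5],[0,0,0,-0.547,0.5]]'; python3 plan.py 611 -95.6 4 98.6; python3 look.py top t3 130 160 390 300 3
```

```text
clock: 20.55
tcp_pos: [0.6094, -0.0991, 0.1158]
orientation: [0.0, 0.228, 0.974, -0.0]
wrist_force: [1.4, -0.7, -0.1]
finger_gap: 0.0426
grip_force: 0.0
clock: 21.15
tcp_pos: [0.6089, -0.0967, 0.1158]
orientation: [-0.0, -0.039, 0.999, 0.0]
wrist_force: [1.1, -0.0, -0.1]
finger_gap: 0.0425
grip_force: 0.0
at [608.9 -96.7 115.8] yaw_y 94.5 j6 -0.37 gap 42.5 grip 0.0 F [ 1.1 -0.  -0.1] t 21.1 tilt [-0.  0. -1.]
shift [ -2.2   0.9 111.8] turn -0.071
```

View pics/t3.png

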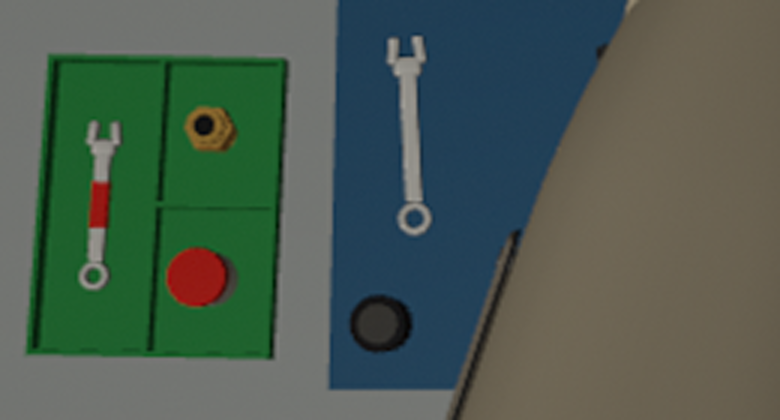

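The jar stands in the near square compartment at about crop (198,277), so the green kit is complete. Next is the yellow-banded wrench.

```bash
python3 -m handwheel '[[-2,1,40,-0.071,0.45],[-2,1,80,-0.071,0.45],[-2,1,100,-0.071,0.45],[-2,1,111,-0.071,0.45],[-2,1,111,-0.071,0.45]]'; python3 plan.py 611 -95.6 4 98.6; python3 -m handwheel '[[0,0,0,0,0],[0,0,0,0,0],[0,0,0,0,0],[0,0,0,0,0],[0,0,0,0,0],[0,0,0,0,0]]' 90;  python3 -m handwheel '[[0,0,-10,0,0],[0,0,-40,0,0],[0,0,-80,0,0],[0,0,-80,0,0],[0,0,-80,0,0]]'; python3 plan.py 544 -266.5 84 101
```

```text
clock: 21.7
tcp_pos: [0.6098, -0.0952, 0.0035]
orientation: [-0.001, -0.076, 0.997, 0.0]
wrist_force: [-0.5, 0.4, -0.4]
finger_gap: 0.0386
grip_force: 0.0
at [609.8 -95.2   3.5] yaw_y 98.7 j6 -0.44 gap 38.6 grip 0.0 F [-0.5  0.4 -0.4] t 21.7 tilt [-0.003  0.001 -1.   ]
shift [-1.1 -0.6 -0.5] turn 0.001
clock: 22.3
tcp_pos: [0.6124, -0.096, 0.007]
orientation: [0.002, -0.076, 0.997, -0.001]
wrist_force: [-1.0, -0.3, 6.2]
finger_gap: 0.0069
grip_force: 88.7
clock: 22.8
tcp_pos: [0.612, -0.0959, 0.0868]
orientation: [0.002, -0.076, 0.997, -0.001]
wrist_force: [0.3, 0.2, -1.2]
finger_gap: 0.0068
grip_force: 88.4
at [612.  -95.9  86.8] yaw_y 98.7 j6 -0.44 gap 6.8 grip 88.37232135236263 F [ 0.3  0.2 -1.2] t 22.8 tilt [ 0.003 -0.001 -1.   ]
shift [  93.1 -158.3    2.8] turn -0.04
```

```bash
python3 look.py scene s4 200 120 400 270 4
```

```text
(no output)
```

View pics/s4.png

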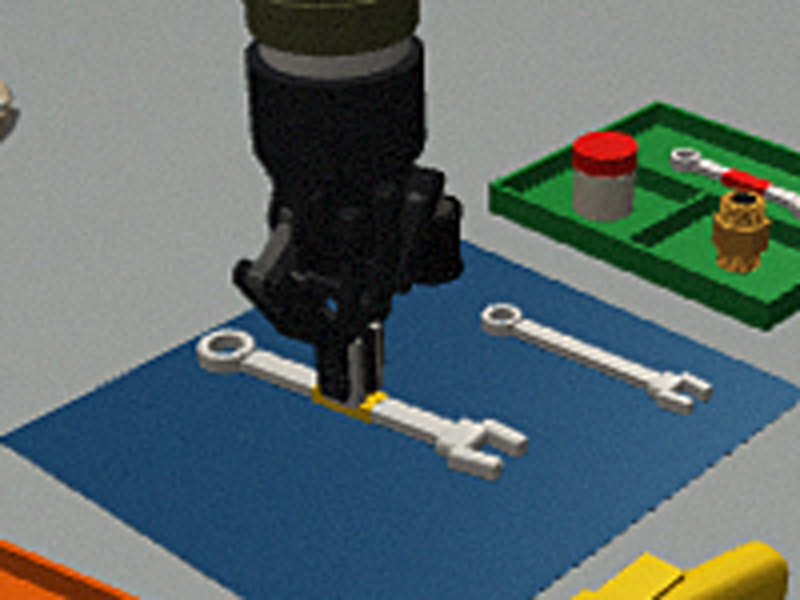

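The long wrench is held level by its yellow band, with jar and coupling standing upright behind. Checking the tray geometry again, the orange long-compartment centre is (526.6, -266.3).

```bash
python3 plan.py 526.6 -266.3 84 101
python3 - <<'E'
from h import *
c=dict(np.load("s4.npz"));P=cloud(c);H=hsv(c)
for b in ((249,202,264,214),(279,216,297,225),(310,222,332,240)):
    x0,y0,x1,y1=b; Q=P[y0:y1,x0:x1].reshape(-1,3); v=H[y0:y1,x0:x1,2].ravel()
    Q=Q[(Q[:,2]>.05)&(Q[:,2]<.12)&(v>110)]*1e3; print(len(Q),np.median(Q,0).round(1),Q.min(0).round(1),Q.max(0).round(1))
E
```

```text
at [610.8 -95.6  85.3] yaw_y 98.7 j6 -0.44 gap 6.9 grip 88.3529569208622 F [-0.7  0.6 -1.8] t 22.9 tilt [ 0. -0. -1.]
shift [ 109.1 -156.     1.3] turn -0.04
64 [ 538.5 -108.3   89.4] [ 522.3 -121.8   82.9] [557.5 -93.8  91.1]
51 [623.8 -99.3  88.3] [ 597.  -106.1   80.4] [635.9 -86.7  90.9]
136 [680.  -87.2  89.3] [ 659.6 -103.1   83.6] [700.9 -68.8  91.3]
```

```bash
python3 -m handwheel '[[40,-50,0,-0.04,0],[80,-100,0,-0.04,0],[109,-156,0,-0.04,0],[109,-156,0,-0.04,0],[109,-156,0,-0.04,0],[109,-156,0,-0.04,0],[109,-156,0,-0.04,0]]'; python3 plan.py 526.6 -266.3 15 101
```

```text
clock: 23.55
tcp_pos: [0.5263, -0.265, 0.0839]
orientation: [-0.001, -0.096, 0.995, 0.001]
wrist_force: [0.4, 0.3, -0.8]
finger_gap: 0.0072
grip_force: 88.5
at [ 526.3 -265.    83.9] yaw_y 101.0 j6 -0.8 gap 7.2 grip 88.45324795693159 F [ 0.4  0.3 -0.8] t 23.6 tilt [-0.002  0.002 -1.   ]
shift [-0.1 -1.4 68.9] turn 0.001
```

```bash
python3 -m handwheel '[[0,-1,25,0,0],[0,-1,50,0,0],[0,-1,66,0,0],[0,-1,69,0,0],[0,-1,69,0,0]]'; python3 -m handwheel '[[0,0,1,0,0],[0,0,2,0,0],[0,0,3,0,0],[0,0,3,0,0]]'; python3 -m handwheel '[[0,0,1,0,0],[0,0,1,0,0]]'; python3 plan.py
```

```text
clock: 24.05
tcp_pos: [0.527, -0.2657, 0.0154]
orientation: [-0.001, -0.097, 0.995, 0.001]
wrist_force: [0.6, 0.5, 0.1]
finger_gap: 0.0071
grip_force: 88.5
clock: 24.45
tcp_pos: [0.5273, -0.2675, 0.0135]
orientation: [0.0, -0.096, 0.995, -0.0]
wrist_force: [-0.2, -0.2, -1.8]
finger_gap: 0.007
grip_force: 88.5
clock: 24.65
tcp_pos: [0.527, -0.2673, 0.0121]
orientation: [0.0, -0.096, 0.995, -0.0]
wrist_force: [1.1, -0.0, -0.4]
finger_gap: 0.007
grip_force: 88.5
at [ 527.  -267.3   12.1] yaw_y 101.0 j6 -0.8 gap 7.0 grip 88.46981305629015 F [ 1.1 -0.  -0.4] t 24.6 tilt [ 0. -0. -1.]
```

```bash
python3 -m handwheel '[[0,0,1,0,0],[0,0,1,0,0]]'; python3 -m handwheel '[[0,0,1,0,0],[0,0,1,0,0]]'; python3 plan.py
```

```text
clock: 24.85
tcp_pos: [0.5271, -0.2674, 0.0111]
orientation: [0.0, -0.096, 0.995, -0.0]
wrist_force: [-0.4, 0.4, -0.3]
finger_gap: 0.0071
grip_force: 89.0
clock: 25.05
tcp_pos: [0.5271, -0.2674, 0.011]
orientation: [0.0, -0.096, 0.995, -0.0]
wrist_force: [-2.9, 0.7, 6.7]
finger_gap: 0.0069
grip_force: 92.3
at [ 527.1 -267.4   11. ] yaw_y 101.0 j6 -0.8 gap 6.9 grip 92.2674711048603 F [-2.9  0.7  6.7] t 25.1 tilt [ 0.    -0.001 -1.   ]
```

```bash
python3 -m handwheel '[[0,0,-1,0,0.3],[0,0,-1,0,0.35],[0,0,-1,0,0.35],[0,0,-10,0,0.35],[0,0,-40,0,0.35],[0,0,-80,0,0.35],[0,0,-90,0,0.35],[0,0,-90,0,0.35]]'; python3 plan.py 452.9 123.8 100 11.2
```

```text
clock: 25.85
tcp_pos: [0.5287, -0.2683, 0.1028]
orientation: [0.002, -0.096, 0.995, -0.002]
wrist_force: [0.8, 0.2, -0.8]
finger_gap: 0.0301
grip_force: 0.0
at [ 528.7 -268.3  102.8] yaw_y 101.0 j6 -0.8 gap 30.1 grip 0.0 F [ 0.8  0.2 -0.8] t 25.9 tilt [ 0.004 -0.003 -1.   ]
shift [ -0.5 399.4   1.3] turn 1.568
```

```bash
python3 -m handwheel '[[0,400,0,1.199,0.7],[0,400,0,1.199,0.7],[0,400,0,1.199,0.7],[0,400,0,1.199,0.7],[0,400,0,1.199,0.7],[0,400,0,1.199,0.7],[0,400,0,1.199,0.7],[0,400,0,1.199,0.7]]'; python3 -m handwheel '[[0,0,0,0.37,0.7],[0,0,0,0.37,0.7],[0,0,0,0.37,0.7],[0,0,0,0.37,0.7]]'; python3 plan.py 452.9 123.8 4.5 11.2; python3 look.py top t4 330 145 530 295 4
```

```text
clock: 26.65
tcp_pos: [0.4551, 0.0982, 0.0987]
orientation: [-0.001, 0.446, 0.895, -0.001]
wrist_force: [0.6, 0.4, 0.4]
finger_gap: 0.0598
grip_force: 0.0
clock: 27.05
tcp_pos: [0.4556, 0.0969, 0.0987]
orientation: [-0.001, 0.601, 0.8, -0.001]
wrist_force: [0.8, 0.1, 0.1]
finger_gap: 0.0597
grip_force: 0.0
at [455.6  96.9  98.7] yaw_y 16.2 j6 1.33 gap 59.7 grip 0.0 F [0.8 0.1 0.1] t 27.1 tilt [-0.003 -0.    -1.   ]
shift [26.6  5.1 94.2] turn 0.087
```

View pics/t4.png

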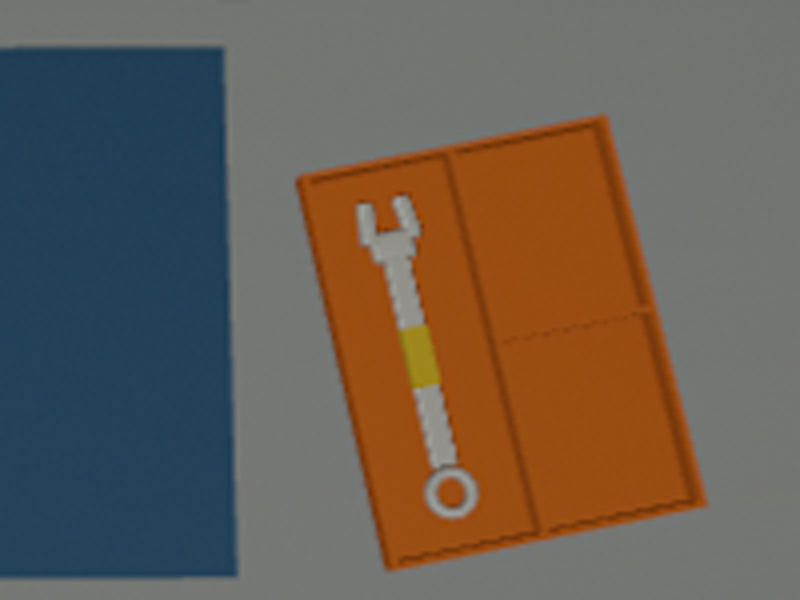

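The yellow-banded wrench lies flat in the orange tray's long compartment, at about crop (420,355). Now the sleeve.

```bash
python3 -m handwheel '[[26.5,5,0,0.087,0.72],[26.5,5,0,0.087,0.72],[26.5,5,0,0.087,0.72]]'; python3 plan.py 452.9 123.8 4.5 11.2
```

```text
clock: 27.4
tcp_pos: [0.4539, 0.1234, 0.0995]
orientation: [-0.0, 0.634, 0.773, -0.001]
wrist_force: [-0.3, -0.1, -0.2]
finger_gap: 0.0614
grip_force: 0.0
at [453.9 123.4  99.5] yaw_y 11.3 j6 1.47 gap 61.4 grip 0.0 F [-0.3 -0.1 -0.2] t 27.4 tilt [-0.001 -0.001 -1.   ]
shift [ 0.6 -0.8 95. ] turn 0.002
```

```bash
python3 -m handwheel '[[0.5,-1,35,0,0.72],[0.5,-1,70,0,0.72],[0.5,-1,90,0,0.72],[0.5,-1,95,0,0.72],[0.5,-1,95,0,0.72]]'; python3 -m handwheel '[[0,0,0,0,0.4],[0,0,0,0,0],[0,0,0,0,0],[0,0,0,0,0],[0,0,0,0,0],[0,0,0,0,0]]' 40; python3 -m handwheel '[[0,0,-10,0,0],[0,0,-40,0,0],[0,0,-80,0,0],[0,0,-80,0,0],[0,0,-80,0,0]]'; python3 plan.py 489.5 -361.1 84 11.2
```

```text
clock: 27.9
tcp_pos: [0.4526, 0.1232, 0.0045]
orientation: [-0.001, 0.635, 0.773, -0.001]
wrist_force: [0.1, -0.2, 0.8]
finger_gap: 0.0617
grip_force: 0.0
clock: 28.5
tcp_pos: [0.4545, 0.1237, 0.0064]
orientation: [0.001, 0.635, 0.773, 0.001]
wrist_force: [-1.0, -1.4, 6.5]
finger_gap: 0.0394
grip_force: 39.9
clock: 29.0
tcp_pos: [0.4543, 0.124, 0.0865]
orientation: [0.001, 0.635, 0.773, 0.001]
wrist_force: [-0.6, 0.2, -0.6]
finger_gap: 0.0396
grip_force: 40.3
at [454.3 124.   86.5] yaw_y 11.2 j6 1.47 gap 39.6 grip 40.331695675849915 F [-0.6  0.2 -0.6] t 29.0 tilt [ 0.003  0.    -1.   ]
shift [-482.7  -59.5    2.5] turn -0.0
```

```bash
python3 -m handwheel '[[-360,-45,0,0,0],[-360,-45,0,0,0],[-360,-45,0,0,0],[-360,-45,0,0,0],[-360,-45,0,0,0],[-360,-45,0,0,0],[-360,-45,0,0,0],[-360,-45,0,0,0]]'; python3 -m handwheel '[[-60,-7,0,0,0],[-122,-15,0,0,0],[-122,-15,0,0,0],[-122,-15,0,0,0],[-122,-15,0,0,0],[-122,-15,0,0,0]]'; python3 plan.py 489.5 -361.1 14 11.2; python3 look.py scene s5 80 150 280 300 4
```

```text
clock: 29.8
tcp_pos: [0.4787, -0.2428, 0.0839]
orientation: [0.0, 0.637, 0.771, -0.0]
wrist_force: [0.4, 0.8, -0.2]
finger_gap: 0.0396
grip_force: 40.3
clock: 30.4
tcp_pos: [0.487, -0.3587, 0.0841]
orientation: [-0.001, 0.635, 0.773, 0.0]
wrist_force: [1.0, 0.1, -1.0]
finger_gap: 0.0395
grip_force: 40.3
at [ 487.  -358.7   84.1] yaw_y 11.2 j6 0.61 gap 39.5 grip 40.34875810146332 F [ 1.   0.1 -1. ] t 30.4 tilt [-0.002  0.002 -1.   ]
shift [-3.   2.1 70.1] turn 0.0
```

View pics/s5.png

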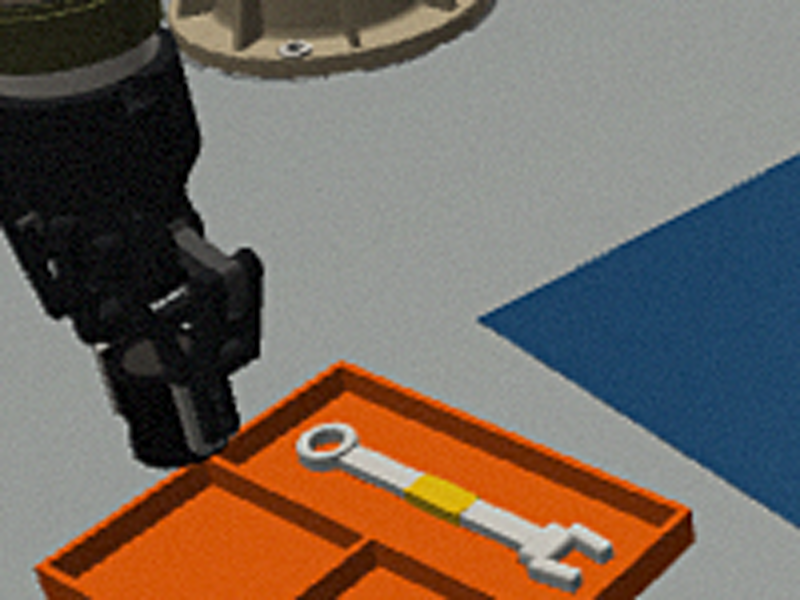

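The sleeve is held upright at about crop (180,420), above the near square compartment, and the long wrench lies flat. I lower the sleeve.

```bash
python3 -m handwheel '[[-3,2,20,0,0],[-3,2,45,0,0],[-3,2,65,0,0],[-3,2,69,0,0],[-3,2,69,0,0]]'; python3 -m handwheel '[[0,0,1,0,0],[0,0,2,0,0],[0,0,3,0,0],[0,0,3,0,0]]'; python3 -m handwheel '[[0,0,1,0,0],[0,0,1,0,0]]'; python3 plan.py
```

```text
clock: 30.95
tcp_pos: [0.4898, -0.3617, 0.0156]
orientation: [-0.001, 0.634, 0.773, 0.0]
wrist_force: [-0.4, 0.9, -0.1]
finger_gap: 0.0393
grip_force: 40.3
clock: 31.35
tcp_pos: [0.4904, -0.3635, 0.0136]
orientation: [0.0, 0.635, 0.773, -0.0]
wrist_force: [0.3, -1.0, -0.7]
finger_gap: 0.0391
grip_force: 40.3
clock: 31.55
tcp_pos: [0.4901, -0.3634, 0.0121]
orientation: [0.0, 0.635, 0.772, -0.0]
wrist_force: [0.2, 0.3, -0.7]
finger_gap: 0.0393
grip_force: 40.3
at [ 490.1 -363.4   12.1] yaw_y 11.2 j6 0.61 gap 39.3 grip 40.3490549325943 F [ 0.2  0.3 -0.7] t 31.6 tilt [ 0. -0. -1.]
```

```bash
python3 -m handwheel '[[0,0,1,0,0],[0,0,1,0,0]]'; python3 -m handwheel '[[0,0,1,0,0],[0,0,1,0,0]]'; python3 plan.py
```

```text
clock: 31.75
tcp_pos: [0.4901, -0.3632, 0.0109]
orientation: [-0.0, 0.635, 0.773, -0.0]
wrist_force: [-0.4, 0.3, -0.3]
finger_gap: 0.0388
grip_force: 40.3
clock: 31.95
tcp_pos: [0.4902, -0.3634, 0.0105]
orientation: [0.0, 0.635, 0.773, -0.0]
wrist_force: [-1.1, 1.2, 3.0]
finger_gap: 0.0397
grip_force: 40.5
at [ 490.2 -363.4   10.5] yaw_y 11.2 j6 0.61 gap 39.7 grip 40.46094596385956 F [-1.1  1.2  3. ] t 31.9 tilt [ 0. -0. -1.]
```

```bash
python3 -m handwheel '[[0,0,0,0,0.55],[0,0,0,0,0.65],[0,0,0,0,0.65],[0,0,-5,0,0.65],[0,0,-30,0,0.65],[0,0,-70,0,0.65],[0,0,-110,0,0.65],[0,0,-110,0,0.65]]'; python3 -m handwheel '[[-100,-150,-50,0,0.65],[-100,-150,-50,0,0.65],[-100,-150,-50,0,0.65],[-100,-150,-50,0,0.65],[-100,-150,-50,0,0.65],[-100,-150,-50,0,0.65]]'; python3 plan.py; python3 look.py top t5 120 90 520 300 2
```

```text
clock: 32.75
tcp_pos: [0.4932, -0.3661, 0.1269]
orientation: [0.006, 0.635, 0.773, -0.0]
wrist_force: [-0.1, -0.7, 1.1]
finger_gap: 0.0557
grip_force: 0.0
clock: 33.35
tcp_pos: [0.3617, -0.4909, 0.1699]
orientation: [0.0, 0.636, 0.772, 0.0]
wrist_force: [0.3, -0.4, -0.7]
finger_gap: 0.0554
grip_force: 0.0
at [ 361.7 -490.9  169.9] yaw_y 11.0 j6 0.31 gap 55.4 grip 0.0 F [ 0.3 -0.4 -0.7] t 33.4 tilt [ 0.  0. -1.]
```

View pics/t5.png

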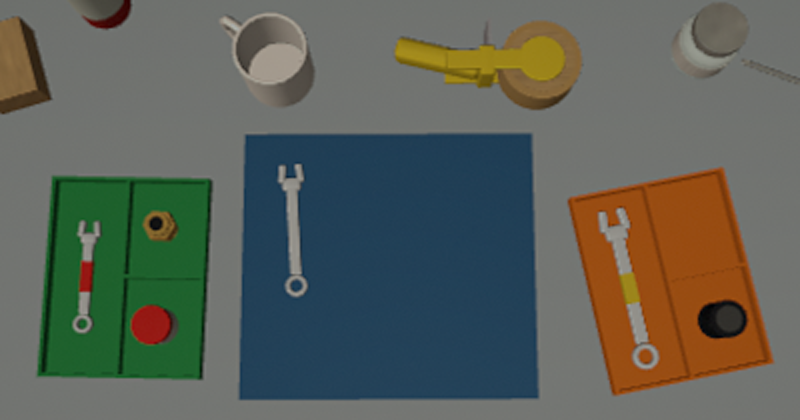

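All five parts sit in the right compartments, and the plain wrench, mug and tape gun look unmoved. I check heights and hand in if the standing parts are upright.

Run:
```python
from h import *
c=dict(np.load("t5.npz"));P=cloud(c);H=[]
for n,(u,v) in dict(sleeve=(486,249),jar=(195,252),coup=(202,202)).items():
    Q=P[v-10:v+10,u-12:u+12].reshape(-1,3); Q=Q[(Q[:,2]>.035)&(Q[:,2]<.08)]*1e3
    print(n,len(Q),Q.mean(0).round(1),np.ptp(Q,axis=0).round(1)); H.append(np.median(Q[:,2]))
if all(abs(np.array(H)-[48,50,49])<3):
    from workcell import workorder; print(workorder.hand_in())
```

```text
sleeve 304 [ 490.1 -361.    47.6] [38.3 40.  19. ]
jar 327 [486.  251.2  49.3] [40.4 41.5 20. ]
coup 158 [593.4 248.6  46.5] [28.8 30.3 18.6]
the job is handed in; nothing more can be done
None
```

Both kits are made up and handed in after about 33 s of robot time: in the last picture and depth check all five parts were in their compartments, wrenches flat and the rest upright, with the spare wrench, mug and tape gun untouched.

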